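# Find the stamped parts crate and push it to the dispatch lane

### The arm

A 7-joint arm with a two-finger parallel gripper is mounted at the origin on the work surface. World frame = base frame: x ahead of the robot, y to its left, z up, the work surface at z = 0. Lengths are in m, angles in degrees, forces in N, time in s.
With the tool pointing down it reaches from about 0.425 to 0.875 m from the base axis. Payload 4.7 kg.
Tool frame: the origin (TCP) lies at the very end of the fingers, on their centre line; the grasp point (between the pads) lies 19 mm behind it; z points along the fingers, y is the direction in which the jaws open and shut (so a half turn about z gives the same grasp; the last joint's range is limited). The gripper opens to 87 mm and grips with 3 to 60 N. Pads are 19 mm wide; open, the fingers measure 117 mm over their backs; the gripper's body (75 mm by 190 mm) begins 51 mm behind the grasp point.
Start: joints at [64.406, 18.392, -4.016, 83.108, 1.295, 78.541, -3.26], TCP at [0.289, -0.582, 0.199] pointing down, gripper open.
Joint ranges: [-163.93, 163.93], [-17.29, 119.83], [-79.2, 71.16], [3.27, 140.29], [-89.18, 269.18], [5.43, 117.66], [-154.24, 154.24]. Speed limits (degrees/s): [147.25, 147.25, 180, 180, 180, 180, 180].

### API

Orientations are given as [roll, pitch, yaw] about the fixed x, y, z axes, in that order (R = Rz(yaw) Ry(pitch) Rx(roll)).
In Python, from cell import * gives the robot as it stands.
- The arm moves only by the tool drive_tool, never from a script. Its argument "moves" is text: rows parted by semicolons, each of 5 numbers parted by spaces: the shift along the tool's x, y, z in m, then the turn about the tool's z in degrees, then the gripper's target within -1 to 1 (fully open at 1, half-way at 0, shut at -1). In form: x y z yaw fingers; .... A call has exactly 8 rows; each row is the pose to reach, as a shift and turn from the pose commanded when the call began, along the tool's axes at that moment; what a row does not reach only later rows make up. A row lasts 1/10 s, in which the tool goes at most 50 mm and 8.59 degrees, less where a joint would pass 70% of its speed; a pose out of reach is approached as far as the arm can. A call with a gripper value outside its range is refused whole. The fingers move at their own pace and stop on an object; "grip_force" is the grip in N (left out, the last holds). Time passes only in rows, so rows that repeat a pose let the fingers close, or fill a call up. It gives the time, the measured TCP pose, the force and the opening at its end, in the units of the state.
- get_obs(): the state, without advancing time (a new reading comes with each control period).
- read_camera(name): name is "side" or "top" or "wrist"; returns (picture, depth): 400x640x3 uint8, red, green, blue; 400x640 float32, m along the optical axis (not along the pixel's ray), 0 where there is no reading.
- calibration(name): a dict with "intrinsics" (3x3 intrinsics, pixels), "cam_to_world" (4x4, takes a point from camera to world coordinates); the wrist camera has in their place "T_tool_cam" (4x4, takes a point from camera to tool coordinates, whose origin is the TCP and whose axes are the flange's). Camera axes: x right, y up, looking along -z (the intrinsics and any distortion apply to the point x, -y, -z); pixel columns grow to the right and rows downward; lengths in m; the calibration is good to about 2 mm. A picture is of the moment at which its call begins: read the wrist's pose just before it. calibration takes no time and is no camera call.
- sign_off(): hands the job in, once; it reports no verdict.
Trained networks look in the newest picture that a camera, given by its name, has taken for a name from the list of things; names that differ only in an ending like _2 or _b are one class to them, and where a whole thing is asked for, a point or a joint stands for the part that bears it (a point fixed in the world has none). Each returns a list of dicts, best first, with "conf" (0 to 1); they miss things now and then, are a little off and sometimes report something else, mostly with a low value. They report only what shows in the picture. A call takes as long as a camera call. They do not tell look-alikes from the thing itself.
- search_frame(camera, name): "uv" ([column, row] in pixels, amid what is visible of it).
- pinpoint(camera, name): "uv" ([column, row] in pixels: a listed point, or the origin of a listed thing).
The state is a dict: "time_s": time; "qpos": joint angles; "joint_velocities": joint speeds; "effort": joint torques, N m; "tool_pos": TCP position; "tool_rot": TCP orientation; "force": force on the tool from outside, world axes, zero at the start; "wrist_torque": the same for the moment, N m; "grip_width": finger opening in m.
Only numpy, scipy, OpenCV 4.12 (cv2) and the standard library are available. Lean on these libraries where they do the work, as an engineer would, in place of code of your own. Each camera call takes 0.05 s, during which the arm holds its last target. There are 200 camera calls.

### The job

One of the two closed grey crates has a round stamp on its underside. Tip both crates over onto a side with the fingertips, one after the other, so that their undersides show, then push the stamped one, still lying on its side, to the middle of the dispatch lane between the two white tape lines. Leave the other one lying on its side outside the lane, lift or carry nothing, and do not disturb the bottle, the tape roll or the screwdriver.

Things in the scene. Friction and masses are not known exactly. Their poses are not given: they have to be found in the camera images.
- crate_a: Crate A: closed grey plastic parts crate, a box 76 mm (own x) by 100 mm (y) by 110 mm high (z), 0.3 to 0.65 kg. Starts upright beside the lane, x roughly away from the robot, one crate on each side. A level push near its top edge tips it without sliding; past about 35 degrees (42 if tipped along its y) it falls onto its side and stays. Origin at the centre of its underside, z towards the lid.
- crate_b: Crate B: the same kind of crate as crate A, same size, mass range, origin and axes. Upright the two look alike; only one of them is stamped underneath.
- crate_a_mid (a point): the centre of crate A's volume, half-way up (55 mm from the underside); same axes as the crate. On the bench it is 55 mm high upright, 38 mm or 50 mm high when the crate lies on a side.
- crate_b_mid (a point): the same point of crate B.
- stamp (a point): the centre of the stamp, a black ring 60 mm across with a bar through it, flat on the underside centre of the stamped crate: it coincides with the origin of whichever crate is the stamped one. It cannot be seen until that crate is tipped; an underside turned away from the robot is seen best by a camera beyond the bench.
- lane: the dispatch lane: two white tape stripes, each 280 mm long and 12 mm wide, flat on the green mat (no height), with 160 mm clear between them. Origin on the bench surface at the middle of the lane; x runs along the stripes, away from the robot, y across the lane to the left.
- bottle: amber glass bottle, 42 mm wide, 100 mm high, standing beyond the screwdriver; origin at the centre of its base. Leave alone.
- tape: red tape roll lying flat, 90 mm across, 20 mm high, beyond the screwdriver; origin at the centre of its underside. Leave alone.
- driver: screwdriver 160 mm long lying across the far end of the lane, just beyond the stripes; its x is its long axis. Leave alone.
Not all that is in view belongs to the job. What is shaped like the crate_b but blue or yellow is not meant. What is shaped like the crate_a but green or purple is not meant.

How it is judged (in metres and radians):
On the way, in this order (a step that is already met when the one before it is completed fails the run):
1. one crate has been tipped onto a side ((angle between crate_a's own z axis and vertical between 1.3 and 1.85 rad or angle between crate_b's own z axis and vertical between 1.3 and 1.85 rad)), for 0.2 s.
2. both crates have been tipped onto a side (angle between crate_a's own z axis and vertical between 1.3 and 1.85 rad and angle between crate_b's own z axis and vertical between 1.3 and 1.85 rad), for 0.2 s.
3. the stamped crate, on its side, is in the middle of the dispatch lane (angle between crate_a's own z axis and vertical between 1.3 and 1.85 rad and y of crate_a_mid in the frame of lane between -0.035 and 0.035 m and x of crate_a_mid in the frame of lane between -0.13 and 0.13 m), for 0.2 s.
At the end, for the whole second after the job is handed in: Both crates lie on a side (their z within about 15 degrees of level) and at rest; the middle of the stamped crate is within 35 mm of the lane's midline and within 130 mm of the lane's middle along it; the middle of the other crate is more than 125 mm from the lane's midline (all of step 3 and angle between crate_b's own z axis and vertical between 1.3 and 1.85 rad and (y of crate_b_mid in the frame of lane above 0.125 m or y of crate_b_mid in the frame of lane below -0.125 m) and linear speed of each of crate_a, crate_b below 0.02 m/s and angular speed of each of crate_a, crate_b below 0.2 rad/s); the robot touches nothing.
It fails at once if a crate is lifted (its middle rises above 95 mm) (height (world z) of any of crate_a_mid, crate_b_mid above 0.095 m).
It fails at once if the bottle, tape roll or screwdriver is moved more than 20 mm (distance of any of bottle, tape, driver from where it was at the start of the episode above 0.02 m).
It also fails if it takes over 69 s, if anything falls off the work surface, if the arm or the gripper's body presses on something with over 40 N, if the wrist force passes 120 N, or if a joint passes its speed limit or range.

## Working session

There is one attempt and no reset: what is moved stays moved. The work goes in short steps, Python scripts to look and compute and a tool call to move; the robot and the scene stay as the last step left them, time stands still between calls to the robot, and variables do not carry over. Pictures are saved under pics/ and viewed, about 8 in all and at most 12, crops included, and the job is handed in when it is done.

Besides the shell and the picture viewer there is one more tool, called after "Emit:" by a JSON object that holds its "name" and its "arguments". drive_tool: Moves the arm, as the interface text tells. Its arguments: {"type":"object","properties":{"moves":{"type":"string"},"grip_force":{"type":"number"}},"required":["moves"]}

```bash
mkdir -p pics
cat > h.py <<'E'
from cell import *
import numpy as np, cv2
def snap(n,f):
    p,d=read_camera(n); cv2.imwrite('pics/'+f,p[:,:,::-1]); return p,d
def world(n,uv,d,dz=None):
    c=calibration(n); K=np.array(c['intrinsics']); T=np.array(c['cam_to_world'])
    u,v=uv; r=np.array([(u-K[0,2])/K[0,0],-(v-K[1,2])/K[1,1],-1])
    if dz is not None:
        w=T[:3,:3]@r; return T[:3,3]+w*(dz-T[2,3])/w[2]
    return T[:3,:3]@(r*d[int(round(v)),int(round(u))])+T[:3,3]
E
python3 - <<'E'
from h import *
o=get_obs(); print(o['time_s'],o['tool_pos'],o['tool_rot'])
a,d=snap('top','top0.png'); 
for n in ['crate_a','lane','driver','bottle','tape']:
    for r in search_frame('top',n): print('top',n,r['conf'],r['uv'],world('top',r['uv'],d).round(3))
b,d=snap('side','side0.png')
for n in ['top','side']:
    print(n,np.array(calibration(n)['cam_to_world']).round(2).tolist())
cv2.imwrite('pics/both0.png',np.hstack([a,b])[:,:,::-1][::1,::1])
E
```

```text
0.0 [ 0.28872643 -0.58168099  0.19755469] [-1.79889972e+02  5.94951407e-03  2.64047549e+01]
top crate_a 0.88 [186.7, 129.2] [0.719 0.375 0.112]
top crate_a 0.87 [465.4, 211.7] [ 0.506 -0.398  0.106]
top crate_a 0.84 [456.0, 141.6] [ 0.7  -0.37  0.11]
top crate_a 0.67 [231.2, 167.7] [0.615 0.249 0.111]
top crate_a 0.67 [251.3, 262.6] [0.356 0.187 0.113]
top crate_a 0.58 [403.7, 176.8] [ 0.599 -0.227  0.107]
top lane 0.64 [348.3, 211.2] [ 0.503 -0.082 -0.006]
top lane 0.42 [351.8, 117.9] [ 0.761 -0.081  0.104]
top driver 0.83 [330.3, 151.3] [ 0.678 -0.025  0.023]
top bottle 0.68 [231.9, 163.8] [0.626 0.248 0.11 ]
top bottle 0.57 [348.6, 117.9] [ 0.762 -0.073  0.099]
top tape 0.73 [304.5, 127.0] [0.75  0.053 0.016]
top [[0.02, 1.0, -0.05, 0.49], [-1.0, 0.02, 0.0, 0.0], [0.0, 0.05, 1.0, 1.42], [0.0, 0.0, 0.0, 1.0]]
side [[-0.95, 0.22, -0.21, 0.25], [-0.3, -0.71, 0.63, 0.92], [-0.01, 0.67, 0.74, 1.16], [0.0, 0.0, 0.0, 1.0]]
```

View pics/top0.png

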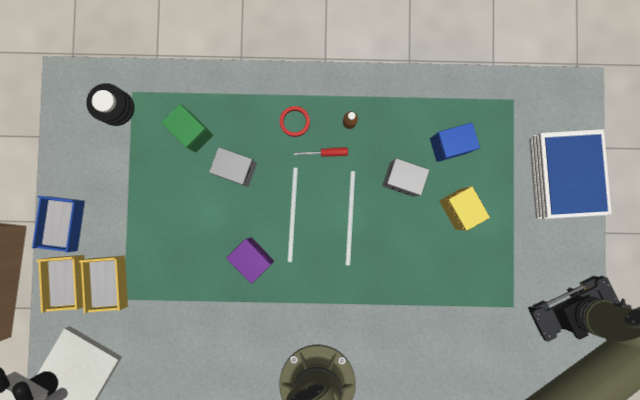

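View pics/side0.png

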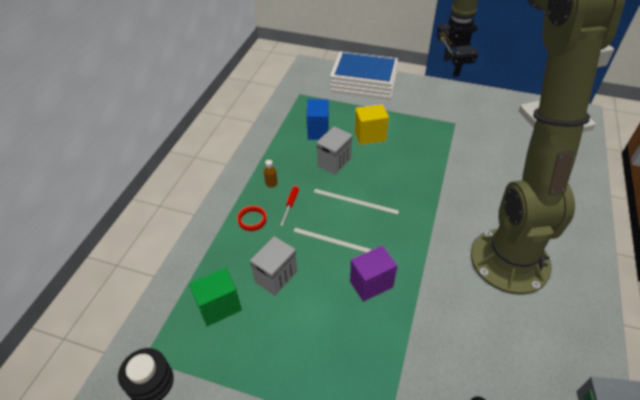

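The top view shows grey crates at (232,166) and (408,176), with the lane stripes at about columns 293 and 350. I'll measure crate yaws and the stripes next.

```bash
cat >> h.py <<'E'
def grey(p,d,box,zlo,zhi):
    """minAreaRect in world of light-grey points with height in range"""
    c=calibration('top'); K=np.array(c['intrinsics']); T=np.array(c['cam_to_world'])
    v,u=np.mgrid[0:400,0:640]; P=np.stack([(u-K[0,2])/K[0,0]*d,-(v-K[1,2])/K[1,1]*d,-d],-1)@T[:3,:3].T+T[:3,3]
    x0,x1,y0,y1=box; s=p.max(2).astype(int)-p.min(2)
    m=(s<30)&(P[...,0]>x0)&(P[...,0]<x1)&(P[...,1]>y0)&(P[...,1]<y1)&(P[...,2]>zlo)&(P[...,2]<zhi)&(d>0)
    r=cv2.minAreaRect((P[m][:,:2]*1000).astype(np.float32)); return r,cv2.boxPoints(r).round(),m.sum(),np.median(P[m][:,2])
E
python3 - <<'E'
from h import *
p,d=read_camera('top')
print(grey(p,d,(.52,.72,.15,.35),.1,.13)); print(grey(p,d,(.5,.7,-.32,-.15),.1,.13))
print(grey(p,d,(.3,.8,-.02,.15),-.03,.03)); print(grey(p,d,(.3,.8,-.15,-.02),-.03,.03))
for n in [(294,151),(348,152),(444,210),(488,213),(464,189),(467,230),(240,242),(274,262),(249,283),(228,260)]: print(n,world('top',n,d).round(3))
E
```

```text
(((622.6598510742188, 252.44638061523438), (102.6282958984375, 75.81407928466797), 71.23629760742188), array([[570., 216.],
       [642., 192.],
       [675., 289.],
       [603., 313.]], dtype=float32), np.int64(998), np.float64(0.10995136769097236))
(((601.6165161132812, -239.20018005371094), (101.39372253417969, 76.54829406738281), 72.3996810913086), array([[ 550., -276.],
       [ 623., -299.],
       [ 653., -202.],
       [ 580., -179.]], dtype=float32), np.int64(1003), np.float64(0.10941796485216426))
(((570.49267578125, 62.597328186035156), (153.86363220214844, 456.81146240234375), 87.58324432373047), array([[339.,  -5.],
       [795., -24.],
       [802., 130.],
       [346., 149.]], dtype=float32), np.int64(636), np.float64(0.0017457588120158851))
(((569.938232421875, -58.72862243652344), (77.79003143310547, 452.44732666015625), 89.00932312011719), array([[ 343.,  -94.],
       [ 795., -102.],
       [ 797.,  -24.],
       [ 344.,  -16.]], dtype=float32), np.int64(525), np.float64(0.0014454133588477358))
(294, 151) [ 0.68   0.084 -0.005]
(348, 152) [ 0.679 -0.078  0.005]
(444, 210) [ 0.512 -0.367  0.   ]
(488, 213) [ 0.505 -0.499 -0.003]
(464, 189) [ 0.57  -0.398  0.094]
(467, 230) [ 0.453 -0.437 -0.004]
(240, 242) [ 0.405  0.239 -0.005]
(274, 262) [0.348 0.135 0.003]
(249, 283) [0.285 0.208 0.002]
(228, 260) [ 0.351  0.273 -0.005]
```

Emit:
{"name": "drive_tool", "arguments": {"moves": "0.485 -0.118 0 44 0; 0.485 -0.118 0 44 0; 0.485 -0.118 0 44 0; 0.485 -0.118 0 44 0; 0.485 -0.118 0 44 0; 0.485 -0.118 0 44 0; 0.485 -0.118 0 44 0; 0.485 -0.118 0 44 0", "grip_force": 20}}

```text
time_s: 1.2
tool_pos: [0.5884, -0.3302, 0.1989]
tool_rot: [180.0, -0.0, -17.6]
force: [0.2, -0.5, -0.2]
grip_width: 0.0443
```

```bash
cat >> h.py <<'E'
def to(x,y,z,yaw):
    """shift/turn in tool axes from present pose"""
    from scipy.spatial.transform import Rotation as R
    o=get_obs(); r=R.from_euler('xyz',o['tool_rot'],degrees=True)
    print('t',round(o['time_s'],2),np.round(o['tool_pos'],3),np.round(o['tool_rot'],1),'F',np.round(o['force'],1),'go',r.inv().apply(np.array([x,y,z])-o['tool_pos']).round(3),'turn',round((o['tool_rot'][2]-yaw+180)%360-180,1))
E
python3 - <<'E'
from h import *
to(.671,-.261,.198,-17.6)
for n in [(295,168),(291,262),(353,172),(348,265)]: print(world('top',n,None,0.).round(3))
E
```

```text
t 1.2 [ 0.588 -0.33   0.199] [180.   -0.  -17.6] F [ 0.2 -0.5 -0.2] go [ 0.058 -0.091  0.001] turn -0.0
[0.629 0.079 0.   ]
[0.349 0.085 0.   ]
[ 0.62  -0.094  0.   ]
[ 0.343 -0.084  0.   ]
```

Emit:
{"name": "drive_tool", "arguments": {"moves": "0.03 -0.045 0 0 0; 0.058 -0.091 0 0 0; 0.058 -0.091 0 0 0; 0.058 -0.091 0.05 0 0; 0.058 -0.091 0.1 0 0; 0.058 -0.091 0.1 0 0; 0.058 -0.091 0.1 0 0; 0.045 -0.091 0.1 0 0"}}

```text
time_s: 2.0
tool_pos: [0.6603, -0.2596, 0.1023]
tool_rot: [-180.0, -0.4, -17.6]
force: [0.6, 0.5, 0.9]
grip_width: 0.0433
```

Emit:
{"name": "drive_tool", "arguments": {"moves": "-0.012 0 0 0 0; -0.022 0 0 0 0; -0.032 0 0 0 0; -0.042 0 0 0 0; -0.052 0 0 0 0; -0.062 0 0 0 0; -0.072 0 0 0 0; -0.076 0 0 0 0"}}

```text
time_s: 2.8
tool_pos: [0.5839, -0.2352, 0.0986]
tool_rot: [180.0, 0.0, -17.6]
force: [0.7, 0.4, 0.0]
grip_width: 0.0431
```

Run:
```python
from h import *
p,d=snap('top','top1.png')
to(.671,-.261,.2,-17.6)
```

```text
t 2.85 [ 0.584 -0.235  0.099] [180.    0.  -17.6] F [-0.9  0.1  0. ] go [ 0.091 -0.002 -0.101] turn -0.0
```

View pics/top1.png

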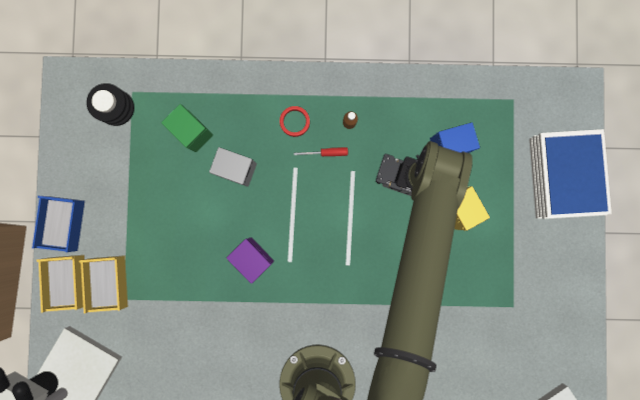

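Emit:
{"name": "drive_tool", "arguments": {"moves": "0 0 -0.05 0 -0.6; -0.005 -0.02 -0.1 -8 -0.6; -0.015 -0.07 -0.1 -16 -0.6; -0.025 -0.12 -0.1 -24 -0.6; -0.035 -0.17 -0.1 -32 -0.6; -0.044 -0.22 -0.1 -40 -0.6; -0.054 -0.27 -0.1 -48 -0.6; -0.064 -0.32 -0.1 -56 -0.6"}}

```text
time_s: 3.65
tool_pos: [0.6203, 0.0834, 0.1989]
tool_rot: [180.0, -0.0, 38.7]
force: [0.2, -0.3, 0.1]
grip_width: 0.0174
```

Run:
```python
from h import *
p,d=snap('top','top2.png')
to(.646,.321,.2,71.2)
try: print(grey(p,d,(.42,.62,-.32,-.1),.06,.13))
except Exception as e: print(e)
for n in [(211,132),(193,150),(163,124)]: print(world('top',n,None,.11).round(3))
```

```text
t 3.7 [0.619 0.097 0.199] [-179.6   -0.4   39.8] F [-1.8  8.3  0.8] go [ 0.164 -0.155  0.001] turn -31.4
(((599.5687255859375, -238.58181762695312), (101.32048034667969, 73.46780395507812), 72.5676040649414), array([[ 549., -276.],
       [ 619., -298.],
       [ 650., -201.],
       [ 580., -179.]], dtype=float32), np.int64(838), np.float64(0.108662409010846))
[0.713 0.308 0.11 ]
[0.662 0.356 0.11 ]
[0.733 0.442 0.11 ]
```

Run:
```python
from h import *
p,d=snap('side','side2.png')
a=cv2.imread('pics/top2.png')[80:300,120:520]; b=cv2.imread('pics/side2.png')[80:300,150:550]
cv2.imwrite('pics/c2.png',np.vstack([a,b]))
```

```text
(no output)
```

View pics/c2.png

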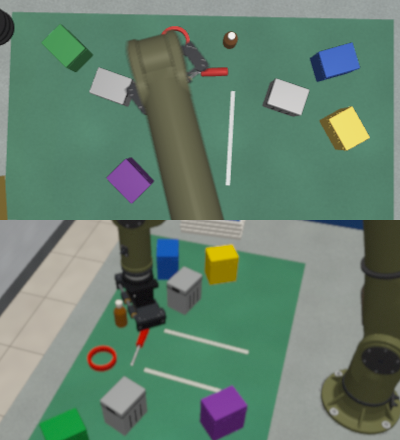

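The right crate rocked back upright, so it needs a longer push later. I'll carry on with the left crate using a longer stroke.

Emit:
{"name": "drive_tool", "arguments": {"moves": "0.04 -0.03 0 -8 -0.6; 0.08 -0.065 0 -16 -0.6; 0.115 -0.1 0 -24 -0.6; 0.15 -0.14 0 -30 -0.6; 0.164 -0.155 0 -31.4 -0.6; 0.164 -0.155 0 -31.4 -0.6; 0.164 -0.155 0 -31.4 -0.6; 0.164 -0.155 0 -31.4 -0.6"}}

```text
time_s: 4.55
tool_pos: [0.6531, 0.3026, 0.1984]
tool_rot: [179.9, 0.1, 69.6]
force: [0.9, 0.1, 1.0]
grip_width: 0.0172
```

Run:
```python
from h import *
to(.646,.321,.099,71.2)
```

```text
t 4.55 [0.653 0.303 0.198] [1.799e+02 1.000e-01 6.960e+01] F [0.9 0.1 1. ] go [ 0.015 -0.013  0.099] turn -1.6
```

Emit:
{"name": "drive_tool", "arguments": {"moves": "0.015 -0.013 0 -1.6 -0.6; 0.015 -0.013 0 -1.6 -0.6; 0.015 -0.013 0.04 -1.6 -0.6; 0.015 -0.013 0.08 -1.6 -0.6; 0.015 -0.013 0.099 -1.6 -0.6; 0.015 -0.013 0.099 -1.6 -0.6; 0.008 -0.013 0.099 -1.6 -0.6; 0.002 -0.013 0.099 -1.6 -0.6"}}

```text
time_s: 5.35
tool_pos: [0.6416, 0.3116, 0.102]
tool_rot: [179.9, -0.1, 71.4]
force: [0.3, 0.6, 1.0]
grip_width: 0.0176
```

Emit:
{"name": "drive_tool", "arguments": {"moves": "-0.01 0 0 0 -0.6; -0.02 0 0 0 -0.6; -0.032 0 0 0 -0.6; -0.044 0 0 0 -0.6; -0.056 0 0 0 -0.6; -0.068 0 0 0 -0.6; -0.08 0 0 0 -0.6; -0.088 0 0 0 -0.6"}}

```text
time_s: 6.15
tool_pos: [0.6124, 0.2262, 0.0996]
tool_rot: [180.0, 0.0, 71.3]
force: [0.8, -0.7, -0.1]
grip_width: 0.0176
```

Run:
```python
from h import *
snap('side','side3.png')
to(.646,.321,.2,71.2)
for n in ['stamp','crate_a_mid']: print(n,[(r['conf'],np.round(r['uv'])) for r in pinpoint('side',n)])
a=cv2.imread('pics/side3.png')[80:340,150:550]; cv2.imwrite('pics/c3.png',a)
```

```text
t 6.2 [0.612 0.225 0.1  ] [1.80e+02 1.00e-01 7.13e+01] F [-0.9 -0.3  0. ] go [ 0.102  0.001 -0.101] turn 0.1
stamp [(0.92, array([276., 275.])), (0.68, array([218., 308.]))]
crate_a_mid [(0.8, array([214., 297.])), (0.75, array([275., 263.]))]
```

View pics/c3.png

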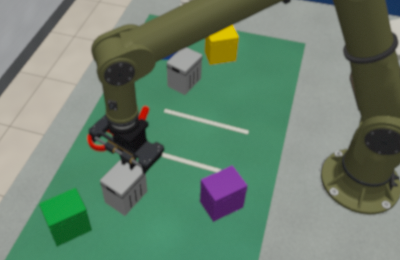

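Run:
```python
from h import *
o=get_obs(); c=calibration('side'); K=np.array(c['intrinsics']); T=np.array(c['cam_to_world'])
def pr(P):
    q=T[:3,:3].T@(np.array(P)-T[:3,3]); return (K[0,2]+K[0,0]*q[0]/-q[2],K[1,2]-K[1,1]*q[1]/-q[2])
print('tcp',pr(o['tool_pos']))
p,d=read_camera('side')
im=p[:,:,::-1].copy()
cx=np.array([.6227,.2524]); ux=np.array([.947,-.322]); uy=np.array([.322,.947])
for s in [(-1,-1),(1,-1),(1,1),(-1,1)]:
    for z in (0,.11):
        q=cx+s[0]*.038*ux+s[1]*.05*uy; cv2.circle(im,tuple(int(round(t)) for t in pr([*q,z])),2,(0,0,255) if z else (255,0,0),-1)
cv2.circle(im,tuple(int(round(t)) for t in pr(o['tool_pos'])),3,(0,255,255),-1)
cv2.imwrite('pics/c4.png',cv2.resize(im[200:320,200:360],None,fx=4,fy=4,interpolation=cv2.INTER_CUBIC))
q=o['qpos'];print(np.round(q,1)); print({k:v for k,v in c.items() if k not in('intrinsics','cam_to_world')})
```

```text
tcp (np.float64(279.51780489199996), np.float64(249.1695209876778))
[  4.8  26.5 -36.   88.5  16.2  70.3 -52.6]
{}
```

View pics/c4.png

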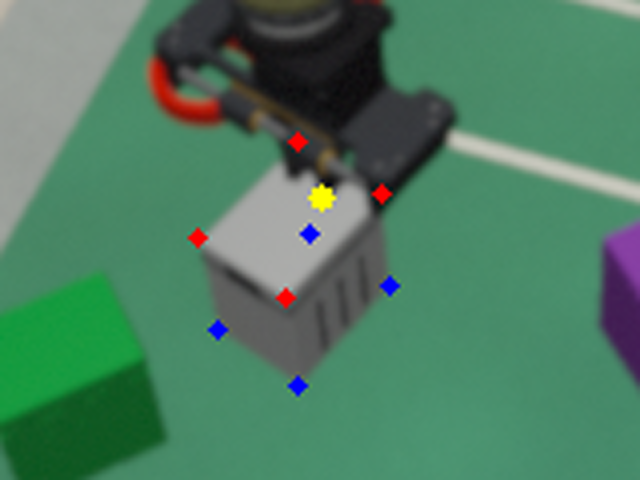

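The overlay suggests the fingers swept just above the lid, so the real tip sits about 1–2 cm higher than reported. I'll back off and retry lower.

Emit:
{"name": "drive_tool", "arguments": {"moves": "0 0 -0.02 0 -0.6; 0.04 0 -0.02 0 -0.6; 0.08 0 -0.02 0 -0.6; 0.1 0 -0.02 0 -0.6; 0.1 0 -0.01 0 -0.6; 0.1 0 0.01 0 -0.6; 0.1 0 0.016 0 -0.6; 0.1 0 0.016 0 -0.6"}}

```text
time_s: 7.15
tool_pos: [0.6437, 0.321, 0.0817]
tool_rot: [-179.9, 0.2, 71.4]
force: [-0.9, 0.1, 0.4]
grip_width: 0.0175
```

Emit:
{"name": "drive_tool", "arguments": {"moves": "-0.008 0 0 0 -0.6; -0.014 0 0 0 -0.6; -0.018 0 0 0 -0.6; -0.022 0 0 0 -0.6; -0.026 0 0 0 -0.6; -0.03 0 0 0 -0.6; -0.034 0 0 0 -0.6; -0.038 0 0 0 -0.6"}}

```text
time_s: 7.95
tool_pos: [0.6352, 0.2923, 0.0891]
tool_rot: [179.7, -0.7, 71.5]
force: [2.1, 8.5, 10.2]
grip_width: 0.0175
```

Run:
```python
from h import *
p,d=snap('side','side5.png')
to(.646,.321,.2,71.2)
cv2.imwrite('pics/c5.png',cv2.resize(p[200:320,200:360,::-1],None,fx=4,fy=4,interpolation=cv2.INTER_CUBIC))
```

```text
t 8.0 [0.635 0.291 0.089] [179.7  -0.7  71.5] F [1.7 7.  9.6] go [ 0.033  0.002 -0.11 ] turn 0.3
```

View pics/c5.png

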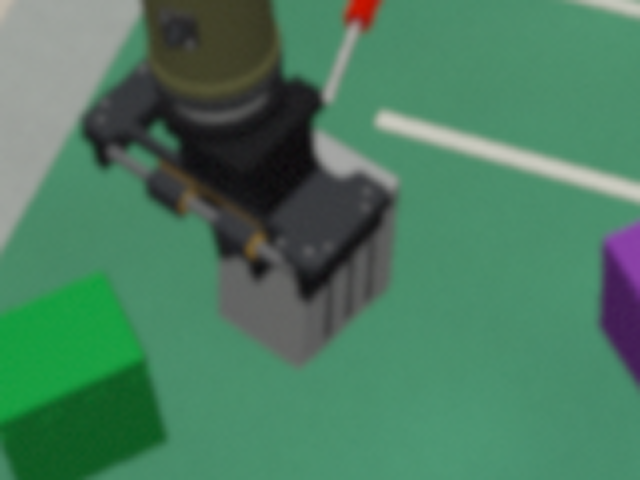

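Now it's in contact and tilting. The contact sticks and rises, so I'll follow the arc.

Emit:
{"name": "drive_tool", "arguments": {"moves": "-0.006 0 -0.006 0 -0.6; -0.013 0 -0.01 0 -0.6; -0.022 0 -0.014 0 -0.6; -0.031 0 -0.018 0 -0.6; -0.04 0 -0.021 0 -0.6; -0.049 0 -0.023 0 -0.6; -0.058 0 -0.025 0 -0.6; -0.066 0 -0.026 0 -0.6"}}

```text
time_s: 8.8
tool_pos: [0.6119, 0.2231, 0.1113]
tool_rot: [179.9, -0.0, 71.4]
force: [-0.4, -0.8, 0.6]
grip_width: 0.0174
```

Emit:
{"name": "drive_tool", "arguments": {"moves": "-0.01 0 0 0 -0.6; -0.02 0 0 0 -0.6; -0.03 0 0 0 -0.6; -0.04 0 0 0 -0.6; -0.04 0 0 0 -0.6; -0.04 0 0 0 -0.6; -0.04 0 0 0 -0.6; -0.04 0 0 0 -0.6"}}

```text
time_s: 9.6
tool_pos: [0.5986, 0.1869, 0.1096]
tool_rot: [-180.0, -0.0, 71.5]
force: [0.4, -0.1, -0.7]
grip_width: 0.0173
```

Run:
```python
from h import *
p,d=snap('side','side6.png')
to(.646,.321,.2,71.2)
for n in ['stamp']: print(n,[(r['conf'],np.round(r['uv'])) for r in pinpoint('side',n)])
cv2.imwrite('pics/c6.png',cv2.resize(p[120:320,200:460,::-1],None,fx=3,fy=3,interpolation=cv2.INTER_CUBIC))
```

```text
t 9.65 [0.599 0.187 0.11 ] [-180.    -0.    71.5] F [-0.1  0.2  0.5] go [ 0.142  0.002 -0.09 ] turn 0.3
stamp [(0.96, array([286., 252.])), (0.82, array([218., 307.])), (0.6, array([374., 281.]))]
```

View pics/c6.png

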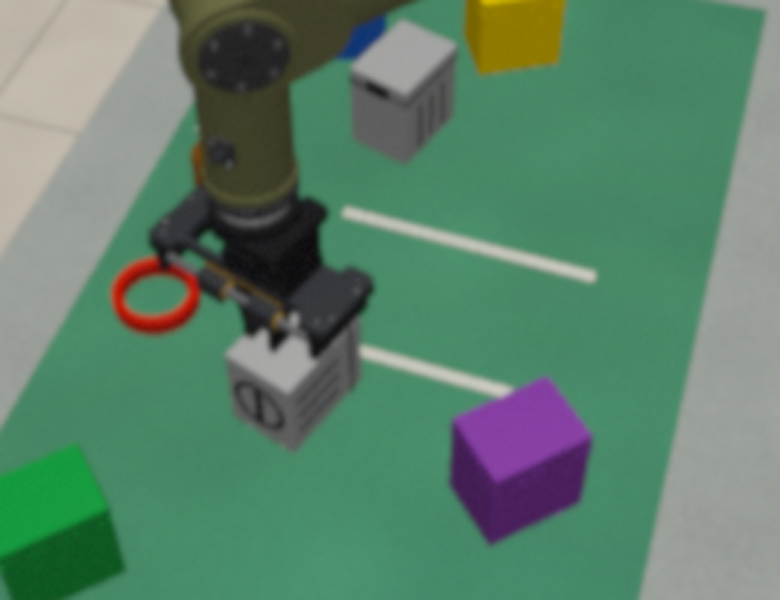

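The left crate is tipped and shows the stamp, near (262,400) in the crop. Next is the right crate, which I'll tip towards the robot.

Emit:
{"name": "drive_tool", "arguments": {"moves": "0 0 -0.05 0 -0.6; -0.01 0.005 -0.09 8 -0.6; -0.05 0.026 -0.09 16 -0.6; -0.09 0.047 -0.09 24 -0.6; -0.13 0.068 -0.09 32 -0.6; -0.17 0.089 -0.09 40 -0.6; -0.21 0.11 -0.09 48 -0.6; -0.25 0.131 -0.09 56 -0.6"}}

```text
time_s: 10.5
tool_pos: [0.6433, -0.0941, 0.1998]
tool_rot: [180.0, -0.0, 15.1]
force: [0.7, -0.3, 0.3]
grip_width: 0.0175
```

Run:
```python
from h import *
p,d=read_camera('top')
to(.671,-.261,.198,-17.6)
```

```text
t 10.55 [ 0.643 -0.106  0.199] [1.796e+02 1.000e-01 1.410e+01] F [ 0.7 -8.2 -0. ] go [-0.011  0.157  0.002] turn 31.7
```

Emit:
{"name": "drive_tool", "arguments": {"moves": "0 0.035 0 8 -0.6; -0.005 0.075 0 16 -0.6; -0.01 0.115 0 24 -0.6; -0.011 0.145 0 31 -0.6; -0.011 0.145 0 31 -0.6; -0.011 0.145 0 31 -0.6; -0.011 0.145 0 31 -0.6; -0.011 0.145 0 31 -0.6"}}

```text
time_s: 11.35
tool_pos: [0.6714, -0.2329, 0.1999]
tool_rot: [-179.9, -0.0, -15.4]
force: [0.0, -0.3, -0.4]
grip_width: 0.0174
```

Run:
```python
from h import *
to(.671,-.261,.084,-17.6)
```

```text
t 11.35 [ 0.671 -0.233  0.2  ] [-179.9   -0.   -15.4] F [ 0.  -0.3 -0.4] go [0.007 0.027 0.116] turn 2.2
```

Emit:
{"name": "drive_tool", "arguments": {"moves": "0.007 0.027 0 2.2 -0.6; 0.007 0.027 0.04 2.2 -0.6; 0.007 0.027 0.08 2.2 -0.6; 0.007 0.027 0.116 2.2 -0.6; 0.007 0.027 0.116 2.2 -0.6; 0.007 0.027 0.116 2.2 -0.6; -0.004 0.027 0.116 2.2 -0.6; -0.012 0.027 0.116 2.2 -0.6"}}

```text
time_s: 12.15
tool_pos: [0.6539, -0.2586, 0.0873]
tool_rot: [180.0, -0.3, -17.8]
force: [1.0, -0.5, 0.6]
grip_width: 0.0175
```

Emit:
{"name": "drive_tool", "arguments": {"moves": "-0.006 0 0 0 -0.6; -0.013 0 -0.004 0 -0.6; -0.022 0 -0.008 0 -0.6; -0.032 0 -0.012 0 -0.6; -0.042 0 -0.015 0 -0.6; -0.052 0 -0.018 0 -0.6; -0.062 0 -0.018 0 -0.6; -0.072 0 -0.018 0 -0.6"}}

```text
time_s: 12.95
tool_pos: [0.5827, -0.2359, 0.1017]
tool_rot: [180.0, -0.0, -17.8]
force: [0.8, -0.3, 0.4]
grip_width: 0.0177
```

Emit:
{"name": "drive_tool", "arguments": {"moves": "-0.01 0 0 0 -0.6; -0.02 0 0 0 -0.6; -0.03 0 0 0 -0.6; -0.03 0 0 0 -0.6; -0.03 0 0 0 -0.6; -0.03 0 0 0 -0.6; -0.03 0 -0.05 0 -0.6; -0.03 0 -0.1 0 -0.6"}}

```text
time_s: 13.75
tool_pos: [0.5541, -0.2265, 0.201]
tool_rot: [-180.0, 0.2, -17.8]
force: [1.5, -0.8, 0.9]
grip_width: 0.0176
```

Run:
```python
from h import *
to(.64,.264,.2,71.2)
```

```text
t 13.75 [ 0.554 -0.227  0.201] [-180.     0.2  -17.8] F [ 1.5 -0.8  0.9] go [-0.068 -0.493  0.002] turn -89.0
```

Emit:
{"name": "drive_tool", "arguments": {"moves": "-0.006 -0.045 0 -8 -0.6; -0.013 -0.09 0 -16 -0.6; -0.019 -0.135 0 -24 -0.6; -0.025 -0.18 0 -32 -0.6; -0.032 -0.225 0 -40 -0.6; -0.038 -0.27 0 -48 -0.6; -0.045 -0.315 0 -56 -0.6; -0.051 -0.36 0 -64 -0.6"}}

```text
time_s: 14.55
tool_pos: [0.617, 0.1333, 0.2018]
tool_rot: [180.0, -0.0, 46.5]
force: [1.4, -0.3, 0.1]
grip_width: 0.0179
```

Emit:
{"name": "drive_tool", "arguments": {"moves": "0.015 -0.03 0 -8 -0.6; 0.06 -0.08 0 -16 -0.6; 0.1 -0.12 0 -22 -0.6; 0.1 -0.12 0 -25 -0.6; 0.1 -0.12 0 -25 -0.6; 0.1 -0.12 0 -25 -0.6; 0.1 -0.12 0 -25 -0.6; 0.1 -0.12 0 -25 -0.6"}}

```text
time_s: 15.35
tool_pos: [0.6, 0.2844, 0.2015]
tool_rot: [180.0, 0.1, 71.0]
force: [-0.3, -0.4, 0.7]
grip_width: 0.0176
```

Run:
```python
from h import *
p,d=snap('top','top7.png')
to(.618,.238,.2,71.2)
for b,l,h in [((.4,.65,-.35,-.08),.065,.12),((.45,.75,.03,.3),.09,.12)]:
    try: print(grey(p,d,b,l,h))
    except Exception as e: print('none')
cv2.imwrite('pics/c7.png',cv2.resize(p[80:280,120:520,::-1],None,fx=2,fy=2))
```

```text
t 15.4 [0.6   0.285 0.202] [180.   0.  71.] F [-0.3  0.3 -0.3] go [-0.038  0.032  0.002] turn -0.2
(((601.4637451171875, -239.32891845703125), (100.8376693725586, 76.56393432617188), 72.04437255859375), array([[ 550., -275.],
       [ 622., -299.],
       [ 653., -203.],
       [ 581., -180.]], dtype=float32), np.int64(1085), np.float64(0.10902909704565489))
(((589.0205688476562, 152.90328979492188), (110.51557159423828, 75.80656433105469), 71.19933319091797), array([[535., 113.],
       [607.,  88.],
       [643., 193.],
       [571., 217.]], dtype=float32), np.int64(1078), np.float64(0.09984081112026433))
```

View pics/c7.png

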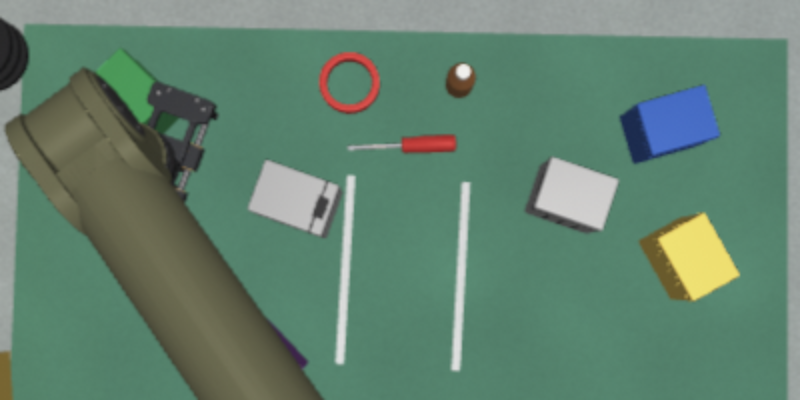

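The top view shows the stamped crate lying at (0.589, 0.153) as planned. The right one is still upright because the fingers rose too early, so I'll go back lower.

Emit:
{"name": "drive_tool", "arguments": {"moves": "-0.04 0.02 0 8 -0.6; -0.08 0.04 0 16 -0.6; -0.12 0.06 0 24 -0.6; -0.16 0.08 0 32 -0.6; -0.2 0.1 0 40 -0.6; -0.24 0.12 0 48 -0.6; -0.28 0.14 0 56 -0.6; -0.32 0.16 0 64 -0.6"}}

```text
time_s: 16.2
tool_pos: [0.6472, -0.071, 0.2022]
tool_rot: [180.0, -0.0, 6.8]
force: [-0.2, -0.0, 0.8]
grip_width: 0.0177
```

Emit:
{"name": "drive_tool", "arguments": {"moves": "0.015 0.04 0 8 -0.6; 0.03 0.08 0 16 -0.6; 0.045 0.12 0 24 -0.6; 0.05 0.16 0 24.6 -0.6; 0.05 0.17 0 24.6 -0.6; 0.05 0.17 0 24.6 -0.6; 0.05 0.17 0 24.6 -0.6; 0.05 0.17 0 24.6 -0.6"}}

```text
time_s: 17.0
tool_pos: [0.7186, -0.2275, 0.2022]
tool_rot: [-179.9, -0.0, -17.2]
force: [0.4, 0.9, 0.2]
grip_width: 0.0174
```

Run:
```python
from h import *
to(.671,-.261,.076,-17.6)
```

```text
t 17.0 [ 0.719 -0.228  0.202] [-179.9   -0.   -17.2] F [0.4 0.9 0.2] go [-0.036  0.046  0.126] turn 0.4
```

Emit:
{"name": "drive_tool", "arguments": {"moves": "-0.036 0.046 0 0.4 -0.6; -0.036 0.046 0 0.4 -0.6; -0.036 0.046 0.04 0.4 -0.6; -0.036 0.046 0.08 0.4 -0.6; -0.036 0.046 0.12 0.4 -0.6; -0.036 0.046 0.126 0.4 -0.6; -0.036 0.046 0.126 0.4 -0.6; -0.036 0.046 0.126 0.4 -0.6"}}

```text
time_s: 17.8
tool_pos: [0.6721, -0.2632, 0.0787]
tool_rot: [180.0, -0.2, -17.8]
force: [0.3, 0.9, 1.7]
grip_width: 0.0173
```

Emit:
{"name": "drive_tool", "arguments": {"moves": "-0.008 0 0 0 -0.6; -0.014 0 0 0 -0.6; -0.019 0 0 0 -0.6; -0.024 0 0 0 -0.6; -0.028 0 0 0 -0.6; -0.032 0 0 0 -0.6; -0.035 0 0 0 -0.6; -0.038 0 0 0 -0.6"}}

```text
time_s: 18.6
tool_pos: [0.6349, -0.252, 0.0766]
tool_rot: [180.0, -0.1, -17.8]
force: [3.4, -1.2, 6.3]
grip_width: 0.0172
```

Contact is confirmed (about 4 N horizontal). Following the arc.

Emit:
{"name": "drive_tool", "arguments": {"moves": "-0.008 0 -0.002 0 -0.6; -0.016 0 -0.005 0 -0.6; -0.024 0 -0.008 0 -0.6; -0.032 0 -0.011 0 -0.6; -0.04 0 -0.014 0 -0.6; -0.048 0 -0.016 0 -0.6; -0.056 0 -0.018 0 -0.6; -0.064 0 -0.018 0 -0.6"}}

```text
time_s: 19.4
tool_pos: [0.572, -0.2319, 0.0934]
tool_rot: [180.0, 0.1, -17.8]
force: [-0.2, -0.2, -0.4]
grip_width: 0.0172
```

Emit:
{"name": "drive_tool", "arguments": {"moves": "-0.008 0 0 0 -0.6; -0.016 0 0 0 -0.6; -0.024 0 0 0 -0.6; -0.024 0 0 0 -0.6; -0.024 0 0 0 -0.6; -0.024 0 0 0 -0.6; -0.024 0 -0.05 0 -0.6; -0.024 0 -0.1 0 -0.6"}}

```text
time_s: 20.2
tool_pos: [0.5492, -0.2244, 0.1931]
tool_rot: [-180.0, 0.2, -17.8]
force: [0.3, -1.0, 0.8]
grip_width: 0.0178
```

Emit:
{"name": "drive_tool", "arguments": {"moves": "-0.006 -0.045 -0.01 -8 -0.6; -0.006 -0.09 -0.01 -16 -0.6; -0.006 -0.135 -0.01 -24 -0.6; -0.006 -0.18 -0.01 -32 -0.6; -0.006 -0.225 -0.01 -40 -0.6; -0.01 -0.27 -0.01 -48 -0.6; -0.02 -0.315 -0.01 -56 -0.6; -0.03 -0.36 -0.01 -64 -0.6"}}

```text
time_s: 21.0
tool_pos: [0.6322, 0.1288, 0.2036]
tool_rot: [-180.0, -0.0, 46.5]
force: [-0.9, -0.2, 0.5]
grip_width: 0.0174
```

Run:
```python
from h import *
p,d=read_camera('top')
to(.621,.248,.2,71.2)
for b,l,h in [((.4,.68,-.35,-.08),.05,.12)]:
    try: print(grey(p,d,b,l,h))
    except Exception as e: print('none')
```

```text
t 21.05 [0.631 0.141 0.204] [-179.7   -0.4   47.5] F [-1.6  7.   0.3] go [ 0.072 -0.079  0.005] turn -23.7
(((509.03875732421875, -209.77915954589844), (101.39593505859375, 110.1561508178711), 72.06448364257812), array([[ 441., -241.],
       [ 546., -275.],
       [ 577., -179.],
       [ 472., -145.]], dtype=float32), np.int64(1411), np.float64(0.07553479635702187))
```

Right crate lies on its side at (0.509, -0.210), about 0.2 m from the midline. Now pushing the stamped crate.

Emit:
{"name": "drive_tool", "arguments": {"moves": "0.035 -0.04 0 -8 -0.3; 0.07 -0.07 0 -16 -0.3; 0.066 -0.073 0 -23.7 -0.3; 0.066 -0.073 0 -23.7 -0.3; 0.066 -0.073 0 -23.7 -0.3; 0.066 -0.073 0 -23.7 -0.3; 0.066 -0.073 0 -23.7 -0.3; 0.066 -0.073 0 -23.7 -0.3"}}

```text
time_s: 21.85
tool_pos: [0.6252, 0.2241, 0.2037]
tool_rot: [180.0, 0.0, 69.7]
force: [-0.1, -0.6, -1.1]
grip_width: 0.0306
```

Run:
```python
from h import *
to(.620,.242,.05,71.2)
```

```text
t 21.85 [0.625 0.224 0.204] [180.    0.   69.7] F [-0.1 -0.6 -1.1] go [ 0.015 -0.011  0.154] turn -1.5
```

Emit:
{"name": "drive_tool", "arguments": {"moves": "0.015 -0.011 0 -1.5 -0.3; 0.015 -0.011 0.03 -1.5 -0.3; 0.015 -0.011 0.075 -1.5 -0.3; 0.015 -0.011 0.12 -1.5 -0.3; 0.015 -0.011 0.15 -1.5 -0.3; 0.015 -0.011 0.154 -1.5 -0.3; 0.015 -0.011 0.154 -1.5 -0.3; 0.015 -0.011 0.154 -1.5 -0.3"}}

```text
time_s: 22.65
tool_pos: [0.6208, 0.2447, 0.0521]
tool_rot: [179.9, -0.2, 71.4]
force: [-1.0, -0.0, 0.8]
grip_width: 0.0302
```

Emit:
{"name": "drive_tool", "arguments": {"moves": "-0.01 0 0 0 -0.3; -0.018 0 0 0 -0.3; -0.024 0 0 0 -0.3; -0.03 0 0 0 -0.3; -0.037 0 0 0 -0.3; -0.046 0 0 0 -0.3; -0.056 0 0 0 -0.3; -0.066 0 0 0 -0.3"}}

```text
time_s: 23.45
tool_pos: [0.5987, 0.1812, 0.0503]
tool_rot: [179.9, -0.1, 71.5]
force: [1.9, 5.0, 3.2]
grip_width: 0.0307
```

Emit:
{"name": "drive_tool", "arguments": {"moves": "-0.01 0 0 0 -0.3; -0.02 0 0 0 -0.3; -0.03 0 0 0 -0.3; -0.04 0 0 0 -0.3; -0.05 0 0 0 -0.3; -0.06 0 0 0 -0.3; -0.07 0 0 0 -0.3; -0.075 0 0 0 -0.3"}}

```text
time_s: 24.25
tool_pos: [0.5748, 0.1092, 0.0502]
tool_rot: [180.0, -0.1, 71.4]
force: [2.7, 6.3, 3.4]
grip_width: 0.0303
```

Run:
```python
from h import *
p,d=snap('top','top8.png')
to(.556,.056,.05,71.2)
try: print(grey(p,d,(.42,.68,-.11,.15),.085,.12))
except Exception as e: print('none')
cv2.imwrite('pics/c8.png',cv2.resize(p[80:280,120:520,::-1],None,fx=2,fy=2))
```

```text
t 24.3 [0.575 0.108 0.05 ] [180.   -0.   71.3] F [-0.1  2.4  2.2] go [-0.056 -0.001  0.   ] turn 0.1
(((549.325927734375, 36.25376892089844), (87.02415466308594, 75.83197784423828), 70.75969696044922), array([[499.,   8.],
       [571., -17.],
       [599.,  65.],
       [528.,  90.]], dtype=float32), np.int64(673), np.float64(0.10004797770690832))
```

View pics/c8.png

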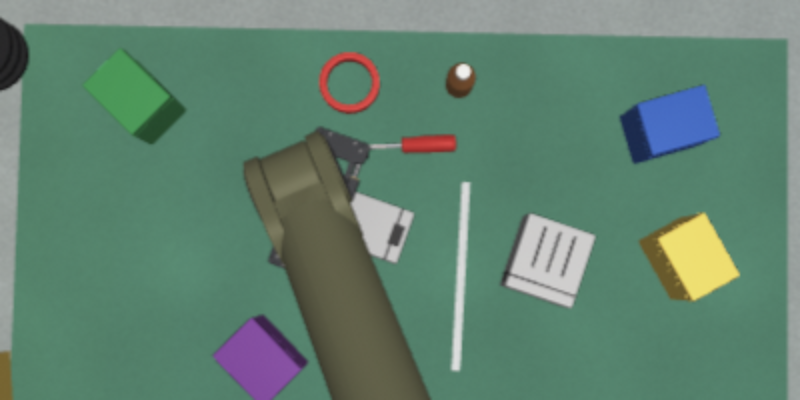

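The lid end is at (0.535, -0.005), so the crate's middle is at about (0.553, 0.047). It needs about 54 mm more.

Emit:
{"name": "drive_tool", "arguments": {"moves": "-0.01 0 0 0 -0.3; -0.02 0 0 0 -0.3; -0.03 0 0 0 -0.3; -0.038 0 0 0 -0.3; -0.045 0 0 0 -0.3; -0.051 0 0 0 -0.3; -0.054 0 0 0 -0.3; -0.054 0 0 0 -0.3"}}

```text
time_s: 25.1
tool_pos: [0.5575, 0.0584, 0.0501]
tool_rot: [180.0, -0.0, 71.4]
force: [1.6, 3.7, 3.5]
grip_width: 0.0306
```

Emit:
{"name": "drive_tool", "arguments": {"moves": "0.02 0 0 0 -0.3; 0.05 0 0 0 -0.3; 0.05 0 -0.05 0 -0.3; 0.05 0 -0.1 0 -0.3; 0.05 0 -0.15 0 -0.3; 0.08 0 -0.15 0 -0.3; 0.12 0 -0.15 0 -0.3; 0.16 0 -0.15 0 -0.3"}}

```text
time_s: 25.9
tool_pos: [0.6086, 0.2073, 0.199]
tool_rot: [180.0, 0.3, 71.2]
force: [1.1, 0.8, 0.3]
grip_width: 0.0306
```

Run:
```python
from h import *
p,d=snap('top','top9.png')
to(.6,.25,.2,71.2)
for b,l,h in [((.4,.68,-.09,.12),.085,.12),((.4,.68,-.35,-.1),.05,.085)]:
    print(grey(p,d,b,l,h))
cv2.imwrite('pics/c9.png',cv2.resize(p[80:280,120:520,::-1],None,fx=2,fy=2))
```

```text
t 25.95 [0.608 0.217 0.198] [-1.798e+02 -1.000e-01  7.170e+01] F [-0.1  4.8  1.4] go [ 0.029 -0.018 -0.002] turn 0.5
(((535.545166015625, -3.8265457153320312), (110.10041809082031, 75.87825012207031), 71.32792663574219), array([[482., -44.],
       [554., -68.],
       [589.,  36.],
       [517.,  60.]], dtype=float32), np.int64(1081), np.float64(0.09981679734490356))
(((508.8418273925781, -209.3773193359375), (101.27534484863281, 110.0163803100586), 71.83209991455078), array([[ 441., -240.],
       [ 545., -275.],
       [ 577., -178.],
       [ 472., -144.]], dtype=float32), np.int64(1412), np.float64(0.07562145417837285))
```

View pics/c9.png

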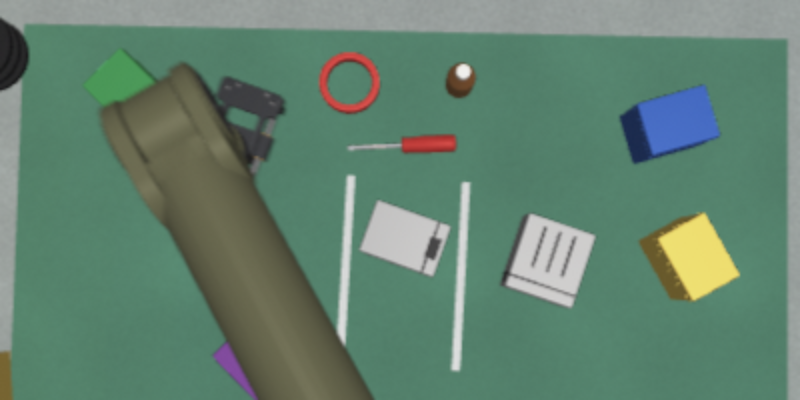

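The stamped crate is centred in the lane, the other lies outside, and the bottle, tape roll and screwdriver are in place. Handing in.

Emit:
{"name": "drive_tool", "arguments": {"moves": "0 0 0 0 -0.3; 0 0 0 0 -0.3; 0 0 0 0 -0.3; 0 0 0 0 -0.3; 0 0 0 0 -0.3; 0 0 0 0 -0.3; 0 0 0 0 -0.3; 0 0 0 0 -0.3"}}

```text
time_s: 26.75
tool_pos: [0.6084, 0.2098, 0.1997]
tool_rot: [180.0, 0.0, 71.4]
force: [-0.3, 0.2, -0.0]
grip_width: 0.0303
```

```bash
python3 -c "
from cell import *
print(sign_off())"
```

```text
the job is handed in; nothing more can be done
None
```

I tipped both crates onto their sides, pushed the stamped one into the dispatch lane and handed the job in at 26.75 s; no verdict is reported.

- **Stamped crate:** it is the left one. The side camera showed the ring and bar once it was down. Its middle was last measured at (0.536, -0.004), within about 3 mm of the lane's midline and 50 mm along it from the lane's middle. It lies on its side, with the upper face at 100 mm.
- **Other crate:** it lies on its side at (0.509, -0.209), about 0.2 m from the midline, with the upper face at 76 mm. I tipped it towards the robot, so its underside faces away and no camera checked it. I took it as unstamped because the left one carries the stamp.
- **Bottle, tape roll and screwdriver:** they look unmoved in the last top picture. I judged this by eye and did not measure it.
- **Robot:** it ended clear of everything, with near-zero force.

**Failed attempts:** tipping the right crate failed twice and the left crate once before they worked. The fingertips seemed to pass over or slip off the lid, so the real tips may sit a little higher than the reported position. Pushing lower fixed it; the right crate was measured still in its starting place after each miss, and the left one looked so from the side camera.

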